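Third hand at the heel-cap gluing jig

ROBOT

A 6-joint arm with a two-finger parallel gripper is mounted at the origin on a cart in front of the work surface, level with it; the furniture and walls round the work are solid. World frame = base frame: x ahead of the robot, y to its left, z up, the work surface at z = 0. Lengths are in m, angles in rad, forces in N, time in s.
With the tool pointing down it reaches from about 0.35 to 1 m from the base axis. Payload 7.1 kg.
Tool frame: the origin (TCP) lies between the finger pads; the fingertips stand 22 mm ahead of it and the grasp point (between the pads) lies 3 mm ahead of it; z points along the fingers, y is the line along which they close (so a half turn about z gives the same grasp; the last joint's range is limited). The gripper opens to 85 mm and grips with 20 to 120 N. Pads are 22 mm wide; open, the fingers measure 114 mm over their backs; the gripper's body (76 mm by 85 mm) begins 54 mm behind the grasp point. The pads swing forward as they close: fully open they stand 13 mm farther back than shut.
Start: joints at [-1.173, 0.423, 1.63, -0, 1.089, -0.019], TCP at [0.253, -0.571, 0.253] pointing down, gripper open.
Joint ranges: [-3, 3], [-0.9, 2.11], [0.09, 2.58], [-1.31, 4.45], [0.11, 2.69], [-2.54, 2.54]. Speed limits (rad/s): [2.39, 2.39, 3.01, 3.14, 3.14, 3.14].

INTERFACE

Orientations are given as a rotation vector (axis times angle).
In Python, from rig import manip gives the robot as it stands. The module is installed in compiled form; this text tells all that it offers. Calls block until the motion is done:
- manip.move_to(position, orientation): joint-space move of the TCP to a pose.
- manip.servo_line(position, orientation=None, rate=0.15): straight line of the TCP; orientation=None keeps the orientation; rate is the mean speed in m/s.
- manip.set_joints(angles): joint-space move.
- manip.command_gripper(opening, f_grip=None): finger opening in m; f_grip is the grip in N (None keeps the last); returns when the fingers have stopped.
- manip.hold(seconds).
- manip.solve_ik(position, orientation): joint angles nearest the present ones, or None.
- manip.camera(name): name is "scene" or "top"; returns a dict with "image" (420x560x3 uint8, red, green, blue), "fx", "fy", "cx", "cy" (pixels), "cam_to_world" (4x4, takes a point from camera to world coordinates). Camera axes: x right, y down, z forward; pixel columns grow to the right and rows downward; lengths in m; the calibration is good to about 2 mm. A picture is of the moment at which its call begins. There is no depth.
A pose or a line that the arm cannot do raises manip.IKError and nothing moves.
- manip.sign_off(): hands the job in; it is judged then, once.
Readings, each from a call of its own:
- manip.get_time(): time.
- manip.get_joint_positions(): joint angles.
- manip.get_joint_vel(): joint speeds.
- manip.get_tau(): joint torques, N m.
- manip.get_position(): TCP position.
- manip.get_ee_rot(): TCP orientation.
- manip.get_contact_force(): force on the tool from outside, world axes, zero at the start.
- manip.get_torque(): the same for the moment, N m.
- manip.get_width(): finger opening in m.
- manip.get_grip_force(): force on a finger pad.
Only numpy, scipy, OpenCV 4.12 (cv2) and the standard library are available. Lean on these libraries where they do the work, as an engineer would, in place of code of your own. Each camera call takes 0.05 s, during which the arm holds its last target. There are 200 camera calls.

TASK

Be my third hand at the heel-cap gluing jig: slide the side stop along its track until the face that the block will touch lies on the pencil line, then lay the long mahogany heel block flat on the bed with its long side against the stop and one end square on the little ebony heel cap, and push it in, gently and steadily, until the sprung bar has gone back about half of its 10 mm travel (some 14 newtons), never to the end of its travel. Finish while you are still holding the block pressed in like that, so that I can put the clamps on; leave the other things on the bench where they are.

Things in the scene. Friction and masses are not known exactly. Their poses are not given: they have to be found in the camera images.
- heel_block_centre (a point): centre of the loose mahogany heel block: a plain reddish-brown wooden bar 44 mm wide (its x), 100 mm long (its y), 30 mm high (its z), about 0.09 kg; lies flat on the bench right of the jig; two other blocks there (cork sanding block, wider; maple block, shorter and higher) may have swapped places with it. In the jig its y axis (either way round) points along press_head's x.
- stop_centre (a point): centre of the jig's side stop: a wooden block 34 mm (its x) by 32 mm (its y, along the track) by 30 mm high with a low brass screw on top (38 mm overall), standing on the jig's bed (surface at z = 0.018). Take it from above across 32 or 34 mm, or push it. The bed is a fixed plywood board 220 x 280 x 18 mm with a flush aluminium track. Same axes as press_head
- stop_face (a point): middle of the stop's locating face, the one that looks to its own -y (towards the pencil line and the heel block), 16 mm from the stop's centre and 15 mm above the bed
- stop (a joint): travel of the stop along its track in m, 0 at the left end to 0.14; it grows towards press_head's -y (the robot's right). The stop needs about 8 N to slide and stays where it is left, so lay the block only lightly (under 6 N) against it
- line (a point): point of the pencil line (on strips of masking tape on the bed, the line runs along the press_head's x axis) in the middle of the stop's track, given 15 mm above the bed; same axes as press_head. When the stop is set, stop_face lies at this point.
- press_head: fixed pressure head: wooden back plate, before it a 108 mm long sprung maple bar carrying the ebony cap. Origin: on the bed's surface below the middle of the unpressed cap's front face. x: the pushing direction, away from the robot; y: left along the bar; z up. Head 34 mm high. Pencil line at y = 0.022; stop spans x = -0.096 to -0.062; bed spans x = -0.15 to 0.07
- bar (a joint): how far the sprung bar is pressed back along the press_head's x, in m: 0 free to 0.010 at the end of its travel. The springs push back with 4 N at 0, and 2 N more for each mm: 14 N at 0.005
- cap_face (a point): middle of the front face of the ebony heel cap, 15 mm above the bed; the cap is 52 mm wide, 30 mm high, 4 mm thick, fixed on the bar and moves back with it; its face is square to press_head's x. A 44 mm wide block against the set stop is centred on it
- maple_block: bystander: pale maple block 50 x 70 x 45 mm high; origin under its centre; leave it alone
- sanding_block: bystander: cork sanding block 61 x 101 x 30 mm high; origin under its centre; leave it alone
- eraser: bystander: small white eraser 20 x 45 x 12 mm lying on the right front corner of the jig's bed; leave it alone
- pin_dish: bystander: small black dish, 71 mm across and 20 mm high, at the right; leave it alone

How it is judged:
On the way, in this order (a step that is already met when the one before it is completed fails the run):
1. the stop's face has been brought onto the pencil line (within 3.5 mm), before the block touches the bar (y of stop_face in the frame of line between -0.0035 and 0.0035 m and value of joint bar below 0.001 m), for 0.2 s.
2. the heel block is pressed against the cap and bar with 8 to 20 N for a full second (contact force between heel_block and bar between 8 and 20 N), for 1 s.
At the end, for the whole second after the job is handed in: Held at rest: block pressed on the bar with 8-20 N (bar 2-8 mm back), flat on the bed (centre 12-17.5 mm above it, tilt < 0.05 rad), square to the bar within 0.05 rad, side within 2.5 mm of the stop's face; stop's face within 4 mm of the pencil line (all of step 2 and value of joint bar between 0.0018 and 0.0082 m and contact force between any of the arm, the fingers and heel_block above 4 N and y of stop_face in the frame of line between -0.004 and 0.004 m and y of heel_block_centre in the frame of stop_face between -0.0245 and -0.0205 m and z of heel_block_centre in the frame of press_head between 0.012 and 0.0175 m and angle between the y axis of heel_block and the x axis of press_head, either way round below 0.05 rad and angle between heel_block_centre's own z axis and vertical below 0.05 rad and linear speed of heel_block below 0.01 m/s); the arm keeps its last pose, push and grip.
It fails at once if the bar was driven to the end of its travel (value of joint bar above 0.0096 m).
It fails at once if another thing on the bench was moved by more than 20 mm (distance of any of maple_block, sanding_block, eraser, pin_dish from where it was at the start of the episode above 0.02 m).
It also fails if it takes over 64 s, if anything falls off the work surface, if the arm or the gripper's body presses on something with over 40 N, if the wrist force passes 120 N, or if a joint passes its speed limit or range.

## Working session

There is one attempt and no reset: what is moved stays moved. The work goes in short steps, each a Python script; the robot and the scene stay as the last script left them, time stands still between calls to the robot, and variables do not carry over. Pictures are saved under pics/ and viewed, at most 10 in all, crops included, and the job is handed in when it is done.

```bash
mkdir -p pics
python3 - <<'E'
from rig import manip
import cv2,numpy as np
for n in("top","scene"):
    c=manip.camera(n);cv2.imwrite(f"pics/{n}0.png",cv2.resize(c["image"][:,:,::-1],(784,588),interpolation=cv2.INTER_CUBIC))
    cv2.imwrite(f"pics/{n}0raw.png",c["image"][:,:,::-1])
    print(n,c["fx"],c["fy"],c["cx"],c["cy"],np.round(c["cam_to_world"],4).tolist())
print(manip.get_ee_rot(),manip.get_time())
E
```

```text
top 419.57235806181916 419.57235806181916 287.45784804038664 206.22740335606395 [[-0.0277, -0.9928, 0.1165, 0.4066], [-0.9995, 0.0259, -0.0164, -0.0407], [0.0133, -0.1169, -0.9931, 1.4011], [0.0, 0.0, 0.0, 1.0]]
scene 422.0838047959478 422.0838047959478 276.35181599366916 210.11239911216288 [[-0.6361, -0.328, 0.6984, -0.5053], [-0.7712, 0.2969, -0.5631, 0.8064], [-0.0227, -0.8968, -0.4418, 0.7004], [0.0, 0.0, 0.0, 1.0]]
[-3.07224439e+00 -6.49656423e-01  4.04102251e-04] 0.1
```

View pics/top0.png

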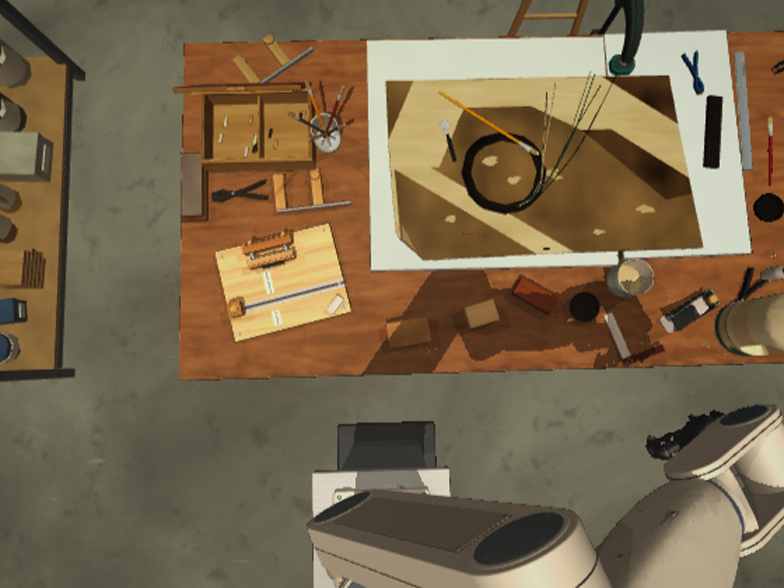

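View pics/scene0.png

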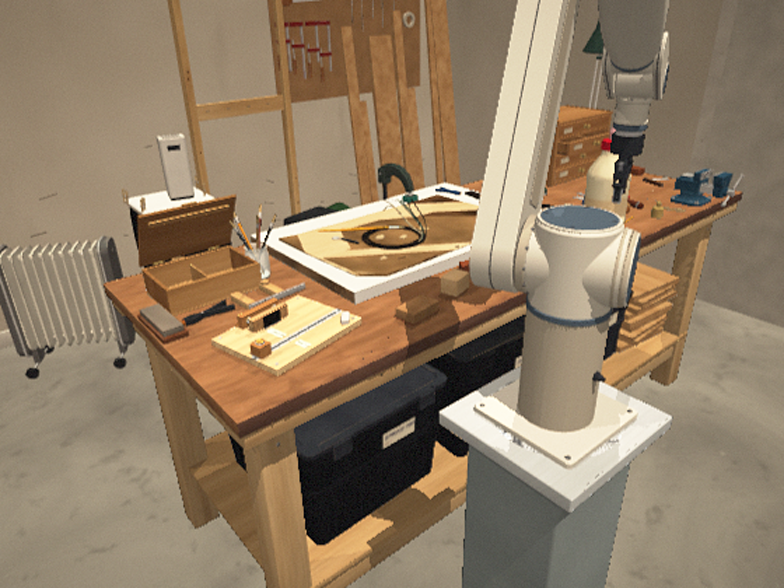

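The top view shows the jig at (217–352, 223–341) and the stop at its left, about (236,307). The three blocks are at (408,332), (480,315) and (534,294); the last is reddish and is probably the mahogany. I'll zoom in.

Run:
```python
import cv2,numpy as np
a=cv2.imread("pics/top0raw.png");s=cv2.imread("pics/scene0raw.png")
j=cv2.resize(a[155:250,150:260],None,fx=6,fy=6,interpolation=cv2.INTER_CUBIC)
cv2.imwrite("pics/jig.png",j)
b=cv2.resize(a[190:255,270:430],None,fx=5,fy=5,interpolation=cv2.INTER_CUBIC)
t=cv2.resize(s[180:275,145:345],None,fx=4,fy=4,interpolation=cv2.INTER_CUBIC)[:275]
t2=cv2.resize(s[170:275,145:345],None,fx=4,fy=4,interpolation=cv2.INTER_CUBIC)
cv2.imwrite("pics/blocks.png",b);cv2.imwrite("pics/scjig.png",t2)
```

```text
(no output)
```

View pics/jig.png

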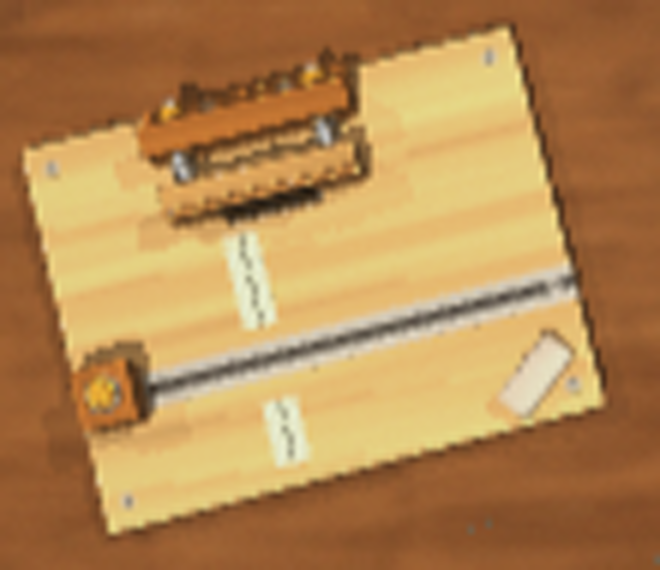

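View pics/blocks.png

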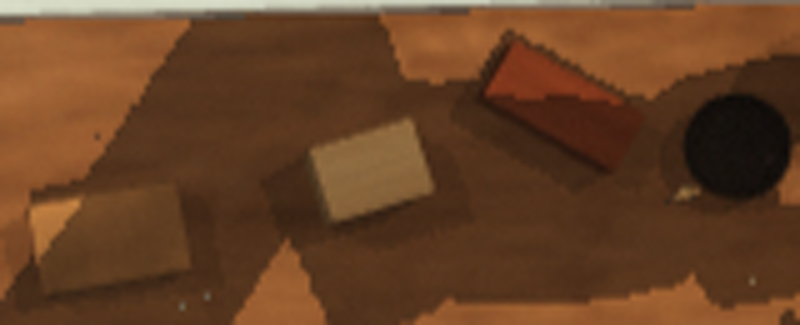

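View pics/scjig.png

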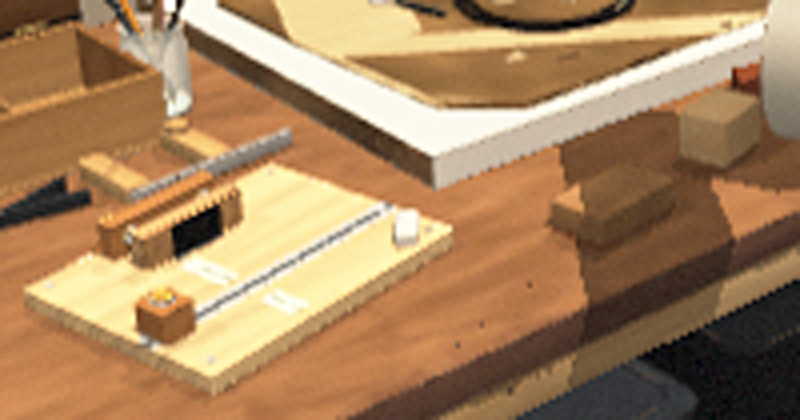

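The mahogany block is the red one, with top corners at about (513,38), (645,112), (612,172) and (485,97) in the crop. The stop is at the left end of the track, its screw at (103,393). The pencil line runs from (240,235) to (293,462) and the cap spans x = 225–320. Next I'll fit poses to these points.

```bash
cat > vis.py <<'E'
import numpy as np
from scipy.optimize import least_squares
C=dict(top=([[-0.0277,-0.9928,0.1165,0.4066],[-0.9995,0.0259,-0.0164,-0.0407],[0.0133,-0.1169,-0.9931,1.4011]],419.572,287.458,206.227))
def ray(px,z,cam="top"):
    M,f,cx,cy=C[cam];M=np.array(M)
    d=M[:,:3]@[(px[0]-cx)/f,(px[1]-cy)/f,1.];o=M[:,3]
    return (o+d*(z-o[2])/d[2])[:2]
def R(a):return np.array([[np.cos(a),-np.sin(a)],[np.sin(a),np.cos(a)]])
def fitrect(W,hx,hy,a0):
    W=np.array(W);L=np.array([[hx,hy],[hx,-hy],[-hx,-hy],[-hx,hy]])
    s=least_squares(lambda p:(L@R(p[2]).T+p[:2]-W).ravel(),[*W.mean(0),a0])
    return s.x,np.round(s.fun*1e3,1)
E
python3 - <<'E'
from vis import *
J=lambda p:((p[0]+.5)/6-.5+150,(p[1]+.5)/6-.5+155)
B=lambda p:((p[0]+.5)/5-.5+270,(p[1]+.5)/5-.5+190)
W=[ray(J(p),.018) for p in[(25,152),(513,28),(606,404),(112,533)]]
p,r=fitrect(W,.11,.14,0.25);print("bed",p,r)
a=p[2];loc=lambda w:R(a).T@(w-p[:2])
g=lambda n,q,z:print(n,np.round(loc(ray(J(q),z))*1e3,1))
for q in[(240,235),(262,325),(284,398),(293,462)]:g("line",q,.018)
for q in[(225,218),(322,193)]:g("cap",q,.048)
for q in[(165,190),(365,140),(175,222),(368,175)]:g("bar",q,.05)
for q in[(150,388),(575,283)]:g("track",q,.018)
g("screw",(103,393),.056)
for q in[(75,373),(130,358),(140,415),(88,430)]:g("stop",q,.048)
W=[ray(B(q),.03) for q in[(513,38),(645,112),(612,172),(485,97)]]
print(np.round(W,4))
for i in range(4):
    print(np.linalg.norm(W[i]-W[(i+1)%4]))
d=W[1]-W[0];c=np.mean(W,0);print("block",c,"long dir",np.arctan2(*(W[1]-W[0]+W[2]-W[3])[::-1]))
E
```

```text
bed [0.5943343  0.21911655 0.22857283] [ 1.1  1.3  1.  -0.2 -1.  -1.8 -1.1  0.7]
line [33.4 34.4]
line [-18.5  34.1]
line [-60.8  31.7]
line [-96.3  35. ]
cap [38.5 34.8]
cap [ 38.7 -19.1]
bar [61.2 62.4]
bar [ 60.8 -48.6]
bar [42.8 61.1]
bar [ 41.6 -45.7]
track [-36.9 101.4]
track [ -39.2 -138.3]
screw [-38.9 117.6]
stop [-23.4 131.7]
stop [-22.9 101.4]
stop [-54.2 103.1]
stop [-55.1 131.7]
[[ 0.5902 -0.3444]
 [ 0.5387 -0.4291]
 [ 0.4997 -0.4051]
 [ 0.5514 -0.3239]]
0.09912918853692183
0.045842377832459334
0.09624478787180295
0.04384467863642191
block [ 0.54499998 -0.37562384] long dir -2.1272578235140687
```

The bed, stop, track and block agree with each other. The pencil line and the cap centre disagree by about 4 mm, so I'll rectify both views onto the bed plane to measure the line precisely.

```bash
cat > rect.py <<'E'
from vis import *
import cv2
SC=dict(top=C["top"],scene=([[-0.6361,-0.328,0.6984,-0.5053],[-0.7712,0.2969,-0.5631,0.8064],[-0.0227,-0.8968,-0.4418,0.7004]],422.084,276.352,210.112))
BED=(.5943343,.21911655,.22857283)
def rect(img,cam,z,x=(-.12,.08),y=(-.08,.15),s=.0005):
    """rows: bed x decreasing, cols: bed y decreasing"""
    M,f,cx,cy=SC[cam];M=np.array(M)
    X,Y=np.meshgrid(np.arange(x[1],x[0],-s),np.arange(y[1],y[0],-s),indexing="ij")
    w=np.stack([X,Y],-1)@R(BED[2]).T+BED[:2]
    P=(np.concatenate([w,np.full(X.shape+(1,),z)],-1)-M[:,3])@M[:,:3]
    u=f*P[...,0]/P[...,2]+cx;v=f*P[...,1]/P[...,2]+cy
    return cv2.remap(img,u.astype(np.float32),v.astype(np.float32),cv2.INTER_CUBIC)
E
python3 - <<'E'
from rect import *
o=[]
for n in("top","scene"):
    im=cv2.imread(f"pics/{n}0raw.png");q=rect(im,n,.018);o.append(q)
    g=q.astype(float)
    # tape: low saturation (b high). rows for tapes
    for xa,xb in((.025,-.01),(-.06,-.085)):
        r0,r1=int((.08-xa)/.0005),int((.08-xb)/.0005)
        b=g[r0:r1,:,0].mean(0);gr=g[r0:r1,:,1].mean(0)
        y=.15-.0005*np.arange(len(b));m=(y>.015)&(y<.055)
        tape=np.clip(b-np.median(b[m])-5,0,None)*m
        print(n,xa,"tape cent",(tape*y).sum()/tape.sum(),[int(v) for v in gr[m][::2]],"from",y[m][0])
cv2.imwrite("pics/rect.png",np.hstack(o)[:, :])
E
```

```text
top 0.025 tape cent 0.03530306914519417 [192, 192, 192, 192, 192, 192, 191, 191, 193, 199, 209, 219, 227, 232, 234, 235, 233, 225, 211, 195, 185, 187, 200, 217, 229, 235, 234, 230, 224, 216, 206, 198, 194, 192, 192, 193, 193, 193, 193, 193] from 0.05499999999999999
top -0.06 tape cent 0.03505765163464296 [191, 191, 191, 191, 191, 191, 191, 190, 192, 197, 205, 216, 224, 229, 231, 232, 231, 227, 217, 203, 192, 190, 197, 211, 223, 231, 232, 230, 226, 219, 210, 201, 195, 191, 191, 192, 193, 193, 193, 193] from 0.05499999999999999
scene 0.025 tape cent 0.03753097934710193 [235, 235, 235, 236, 237, 239, 242, 245, 248, 250, 252, 253, 253, 253, 251, 249, 248, 246, 245, 246, 247, 248, 250, 252, 253, 253, 252, 251, 249, 246, 244, 241, 238, 237, 236, 235, 235, 235, 235, 235] from 0.05499999999999999
scene -0.06 tape cent 0.03698895042822821 [234, 234, 234, 233, 233, 235, 237, 240, 244, 247, 251, 253, 254, 253, 252, 250, 247, 245, 243, 243, 244, 246, 248, 250, 252, 252, 252, 251, 249, 247, 244, 241, 239, 237, 236, 236, 236, 236, 236, 236] from 0.05499999999999999
```

View pics/rect.png

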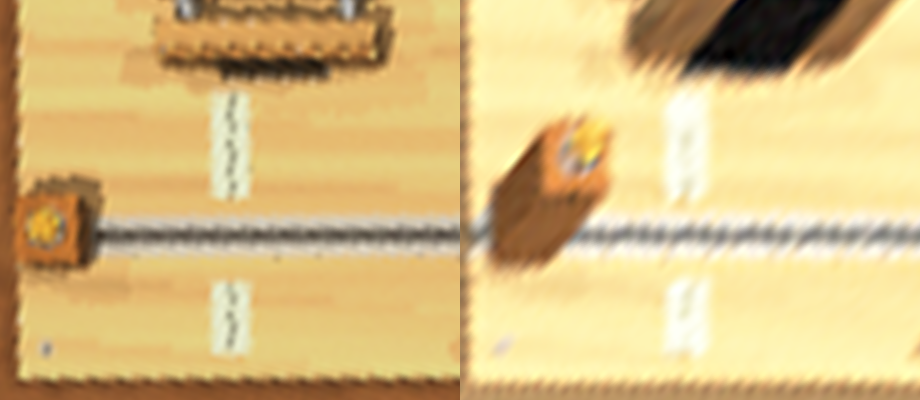

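The pencil line is at bed-y ≈ 34.6 mm (rect column 231) and the track at x ≈ −39 mm. I'll grip the stop across its 32 mm, so its centre is at the TCP, and slide it.

```bash
cat > h.py <<'E'
from rig import manip
from vis import *
from rect import BED
from scipy.spatial.transform import Rotation as Ro
A=BED[2]; OY=.0126     # press origin: bed x=.04, y=OY
def down(a):return (Ro.from_euler("z",a)*Ro.from_euler("x",np.pi)).as_rotvec()
def W(x,y,z):          # press frame -> world
    q=R(A)@[x+.04,y+OY]+BED[:2];return np.array([*q,z])
def P(w):              # world -> press xy
    return R(A).T@(np.array(w[:2])-BED[:2])-[.04,OY]
def F():               # force in press axes
    f=np.array(manip.get_contact_force());return np.round([*(R(A).T@f[:2]),f[2]],1)
def st():print("press",np.round(P(manip.get_position())*1e3,1),"z",round(manip.get_position()[2],4),"F",F(),"w",round(manip.get_width(),4),"t",round(manip.get_time(),2))
E
python3 - <<'E'
from h import *
for a in(A,A+np.pi):
    for n,q in(("stop",W(-.079,.106,.12)),("press",W(-.035,0,.045))):print(n,manip.solve_ik(q,down(a)))
for a in(1.014,1.014+np.pi):print("blk",manip.solve_ik([.549,-.369,.024],down(a)))
E
```

```text
stop [0.53246275 0.58866176 1.7140921  0.         0.83883879 1.87468625]
press [0.35318426 0.72108643 1.68421463 0.         0.73629159 1.69540776]
stop [ 5.32462751e-01  5.88661765e-01  1.71409210e+00 -4.44089210e-16
  8.38838788e-01 -1.26690641e+00]
press [ 3.53184263e-01  7.21086430e-01  1.68421463e+00 -4.44089210e-16
  7.36291593e-01 -1.44618489e+00]
blk [-0.60976698  0.77470384  1.63234819  0.          0.73454063 -0.05297065]
blk None
```

Run:
```python
from h import *
o=down(A+np.pi)
y0=.1176-.0126
manip.command_gripper(.055,30)
manip.move_to(W(-.079,y0,.12),o)
manip.servo_line(W(-.079,y0,.0425),rate=.08);st()
manip.command_gripper(.0,40);st()
y1=.022+.016
manip.servo_line(W(-.079,y1,.0425),rate=.05);st()
manip.hold(.2);st()
manip.command_gripper(.055);st()
manip.servo_line(W(-.079,y1,.14),rate=.12)
print(manip.get_position())
```

```text
press [-78.6 105.1] z 0.043 F [0.3 0.6 0.3] w 0.0547 t 4.93
press [-78.5 105.6] z 0.0434 F [-2.   3.   6.4] w 0.0314 t 5.26
press [-78.4  39. ] z 0.0434 F [-2.2  5.5  6.2] w 0.0313 t 6.75
press [-78.4  39. ] z 0.0434 F [-1.9  5.7  5.2] w 0.0313 t 6.95
press [-79.1  37.7] z 0.0423 F [-0.6  0.   0.3] w 0.055 t 7.31
[0.54437767 0.25932088 0.13935059]
```

Run:
```python
from h import *
from rect import rect,cv2
manip.command_gripper(.062)
manip.move_to([.549,-.369,.12],down(1.014))
c={n:manip.camera(n)["image"][:,:,::-1].copy() for n in("top","scene")}
for n in c:cv2.imwrite(f"pics/{n}1raw.png",c[n])
q=np.hstack([rect(c["top"],"top",z,(-.12,.05),(-.02,.11),.0004) for z in(.018,.048)])
cv2.imwrite("pics/rect1.png",q);st()
```

```text
press [-216.7 -574.4] z 0.12 F [-0.5  0.2  0.5] w 0.0621 t 10.86
```

View pics/rect1.png

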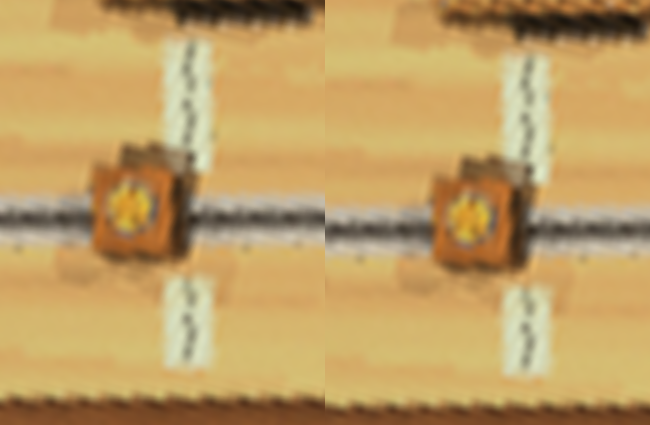

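The stop's face foot is at column 188 and the line at column 189 (0.4 mm/px), so the stop is set. Now I'll grasp the block 18 mm forward of its centre, which keeps the fingers clear of the stop.

Run:
```python
from h import *
from rect import cv2
g=np.array([.5545,-.3603])
manip.servo_line([*g,.12],rate=.1)
manip.servo_line([*g,.0245],rate=.08);st()
manip.command_gripper(0,60);st()
manip.servo_line([*g,.15],rate=.1);st()
print(manip.get_grip_force())
manip.move_to(W(-.042,-.002,.13),down(A));st()
c={n:manip.camera(n)["image"][:,:,::-1].copy() for n in("top","scene")}
q=[cv2.resize(c["top"][140:260,150:270],(400,400),interpolation=cv2.INTER_CUBIC),cv2.resize(c["scene"][150:270,150:270],(400,400),interpolation=cv2.INTER_CUBIC)]
cv2.imwrite("pics/hold.png",np.hstack(q))
```

```text
press [-209.7 -568.3] z 0.0252 F [-0.8  0.3  0. ] w 0.0623 t 12.45
press [-209.6 -568.4] z 0.0254 F [0.7 0.3 5.6] w 0.0429 t 12.75
press [-210.4 -567.6] z 0.1492 F [ 1.4 -0.3 -0.6] w 0.043 t 14.16
61.72464966773987
press [-41.8  -2.7] z 0.13 F [ 0.5 -0.  -0.3] w 0.0433 t 16.27
```

View pics/hold.png

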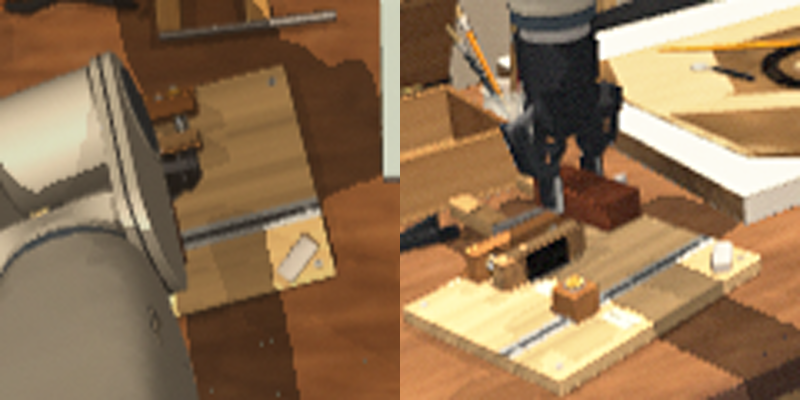

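The block is gripped level, at about (600,195) in the right half, with its long axis along the push direction. Next I'll lower it beside the stop, then touch the stop lightly.

Run:
```python
from h import *
x=-.042;y=-.003
manip.servo_line(W(x,y,.06),rate=.1)
manip.servo_line(W(x,y,.046),rate=.04);st();f0=F()
z=.046
while z>.0415:
    z-=.0005;manip.servo_line(W(x,y,z),rate=.02);manip.hold(.05)
    if F()[2]-f0[2]>2.5:break
st();print(z);f0=F()
while y<.005:
    y+=.0005;manip.servo_line(W(x,y,z),rate=.02);manip.hold(.05)
    f=F();print(round(y*1e3,1),np.round(P(manip.get_position())*1e3,1),f,end=" | ")
    if f[1]-f0[1]<-2.8:break
st();print(y)
```

```text
press [-42.2  -3.1] z 0.0457 F [ 0.5  0.3 -0.3] w 0.043 t 17.73
press [-42.  -3.] z 0.0433 F [-2.1 -0.2  3.2] w 0.0429 t 19.52
0.043
-2.5 [-41.9  -2.7] [-1.7 -1.5  5.2] | -2.0 [-41.7  -2.2] [-0.4 -1.4  6.2] | -1.5 [-41.6  -1.8] [-1.2 -2.7  5. ] | -1.0 [-41.6  -1.3] [-0.6 -1.7  4.8] | -0.5 [-41.5  -0.8] [-0.7 -2.4  4.9] | 0.0 [-41.5  -0.2] [-1.  -3.1  3.7] | press [-41.5  -0.2] z 0.0433 F [-1.  -3.1  3.7] w 0.0426 t 21.32
0.0
```

Run:
```python
from h import *
x=-.042;y=0;z=.0435
manip.servo_line(W(x,y,z),rate=.02);manip.hold(.1);st()
while y<.0022:
    y+=.0003;manip.servo_line(W(x,y,z),rate=.02);manip.hold(.05)
    f=F();print(round(y*1e3,1),np.round(P(manip.get_position())*1e3,1),f,end=" | ")
    if f[1]<-4:break
st();print(y)
```

```text
press [-42.    0.1] z 0.0434 F [ 1.3 -0.5  1.2] w 0.043 t 21.68
0.3 [-42.1   0.4] [-0.3  0.1 -0.2] | 0.6 [-42.2   0.6] [-0.1 -0.  -0.5] | 0.9 [-42.1   0.9] [-0.7 -0.2 -1.6] | 1.2 [-42.1   1.1] [ 0.3 -0.4 -1. ] | 1.5 [-42.    1.1] [-0.1 -5.  -1.4] | press [-42.    1.1] z 0.0435 F [-0.1 -5.  -1.4] w 0.043 t 23.18
0.0014999999999999998
```

Stop contact is clear at TCP y = 1.1 mm, as predicted. I'll back off to a light touch and push in.

Run:
```python
from h import *
x=-.042;y=.0012;z=.0432
manip.servo_line(W(x,y,z),rate=.02);manip.hold(.1);st()
xc=None
while x<-.015:
    x+=.0005;manip.servo_line(W(x,y,z),rate=.01);manip.hold(.03)
    f=F();px=P(manip.get_position())[0]
    if f[0]<-2: print(round(x*1e3,1),round(px*1e3,1),f,end=" | ")
    if f[0]<-13.5:break
st();manip.hold(1);st();print(x,manip.get_torque(),manip.get_grip_force())
```

```text
press [-42.1   1.1] z 0.0433 F [-0.6 -4.   2.5] w 0.043 t 23.52
-41.5 -42.0 [-2.6 -5.4  5. ] | -41.0 -41.9 [-4.7 -4.7  6.4] | -40.5 -41.7 [-5.4 -4.   7.3] | -40.0 -41.3 [-5.7 -5.   7.2] | -39.5 -40.8 [-5.1 -4.6  6.5] | -39.0 -40.2 [-5.5 -5.   7.4] | -38.5 -39.7 [-5.3 -4.5  7.2] | -38.0 -39.2 [-6.2 -5.2  7.5] | -37.5 -38.7 [-6.  -4.1  6.9] | -37.0 -38.2 [-6.1 -4.7  7.1] | -36.5 -37.7 [-5.8 -5.2  7.3] | -36.0 -37.2 [-5.6 -4.7  6.5] | -35.5 -36.7 [-6.2 -4.6  7.3] | -35.0 -36.2 [-6.4 -4.7  6.8] | -34.5 -35.7 [-6.1 -5.1  7.7] | -34.0 -35.2 [-6.1 -4.   7.8] | -33.5 -34.7 [-5.6 -4.2  6.7] | -33.0 -34.2 [-5.4 -3.8  6.3] | -32.5 -33.7 [-6.8 -4.4  6.6] | -32.0 -33.2 [-6.6 -4.5  6.1] | -31.5 -32.7 [-6.1 -4.1  7.3] | -31.0 -32.2 [-5.5 -3.8  6.6] | -30.5 -31.7 [-5.8 -3.9  7.1] | -30.0 -31.2 [-6.  -4.2  6.6] | -29.5 -30.7 [-6.2 -4.4  7.8] | -29.0 -30.2 [-5.3 -4.5  6.7] | -28.5 -29.7 [-6.5 -4.3  6.9] | -28.0 -29.2 [-5.5 -4.1  6.6] | -27.5 -29.2 [-7.3 -5.4  8.9] | -27.0 -29.2 [-9.5 -4.1 10.4] | -26.5 -29.1 [-11.2  -3.6  11.5] | -26.0 -28.9 [-11.7  -4.4  12.3] | -25.5 -28.6 [-11.6  -4.2  13.6] | -25.0 -28.3 [-13.1  -4.4  15. ] | -24.5 -28.0 [-14.7  -2.5  14.7] | press [-28.    1.1] z 0.0434 F [-14.7  -2.5  14.7] w 0.0433 t 33.44
press [-28.    1.1] z 0.0434 F [-14.9  -3.6  14.2] w 0.0429 t 34.44
-0.024499999999999987 [-1.09187587  1.67338451  0.2099357 ] 63.64991784095764
```

Run:
```python
from h import *
x=-.0245;y=.0012;z=.0432
while x<-.015:
    if F()[2]>8 and z<.0455: z+=.0002
    x+=.0003;manip.servo_line(W(x,y,z),rate=.01);manip.hold(.03)
    f=F();p=manip.get_position();px=P(p)[0]
    print(round(x*1e3,1),round(z*1e3,1),round(px*1e3,1),f,end=" | ")
    if px>-.0244 or f[0]<-24:break
st();manip.hold(1.);st();print(x,z,manip.get_torque(),manip.get_grip_force())
```

```text
-24.2 43.4 -27.8 [-14.   -4.2  14.1] | -23.9 43.6 -27.6 [-14.5  -3.3  12.2] | -23.6 43.8 -27.4 [-12.9  -4.7  10.2] | -23.3 44.0 -27.2 [-12.5  -3.7   9.9] | -23.0 44.2 -27.0 [-12.7  -3.    7.8] | -22.7 44.2 -26.9 [-13.9  -4.    9.6] | -22.4 44.4 -26.7 [-13.1  -3.2   8.3] | -22.1 44.6 -26.5 [-12.5  -3.    6.4] | -21.8 44.6 -26.4 [-13.7  -3.2   8.2] | -21.5 44.8 -26.2 [-13.6  -3.3   6.3] | -21.2 44.8 -26.0 [-12.9  -3.5   6.1] | -20.9 44.8 -25.9 [-14.9  -3.    7.3] | -20.6 44.8 -25.7 [-14.8  -3.4   7.6] | -20.3 44.8 -25.5 [-15.1  -3.3   7.9] | -20.0 44.8 -25.4 [-15.6  -2.    8.9] | -19.7 45.0 -25.2 [-16.1  -2.    8.1] | -19.4 45.2 -25.0 [-15.6  -2.3   6.1] | -19.1 45.2 -24.9 [-16.6  -2.6   5.8] | -18.8 45.2 -24.7 [-16.4  -3.4   7.2] | -18.5 45.2 -24.5 [-17.   -2.2   8.4] | -18.2 45.4 -24.4 [-17.   -2.2   6.7] | press [-24.4   1.1] z 0.0436 F [-17.   -2.2   6.7] w 0.043 t 40.39
press [-24.4   1.1] z 0.0436 F [-17.1  -3.4   5.7] w 0.0426 t 41.39
-0.018199999999999966 0.04539999999999999 [-0.97494184  2.25057323  0.2616188 ] 62.60775446891785
```

Run:
```python
from h import *
from rect import cv2
c=manip.camera("scene")["image"][:,:,::-1]
cv2.imwrite("pics/fin.png",cv2.resize(c[175:275,150:270],(720,600),interpolation=cv2.INTER_CUBIC));st()
```

```text
press [-24.4   1.1] z 0.0436 F [-16.1  -3.1   6.8] w 0.0427 t 41.44
```

View pics/fin.png

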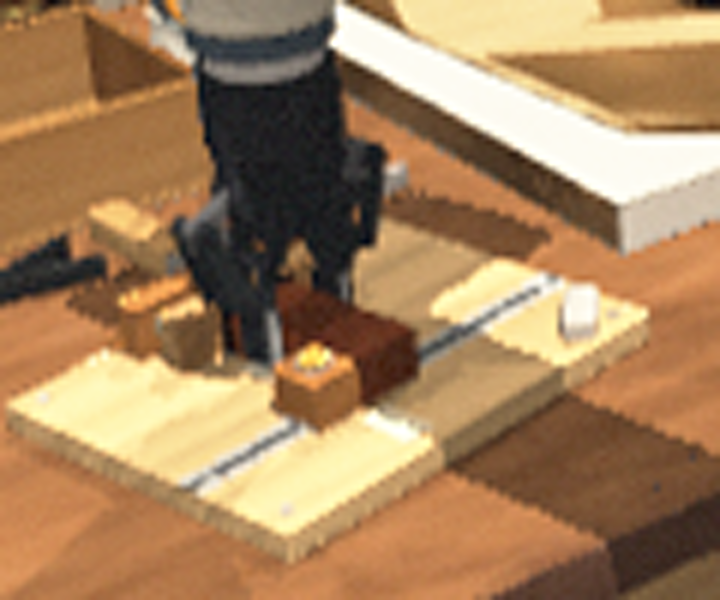

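The picture shows the block flat on the bed around (345,340), against the stop at (317,385), with its front end on the cap. The eraser has not moved. I'll hand in now.

```bash
python3 -c "
from rig import manip
print(manip.sign_off())"
```

```text
the job is handed in; nothing more can be done
None
```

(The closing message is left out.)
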